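Close the source chamber window cover in crisscross passes

TASK

The window cover of the source chamber is on but its four blue thumbscrews are still loose. Tighten them clockwise by hand in crisscross order, going from each screw to the one diagonally opposite: first a light pass that only nips each one (about 0.44 N m of turning effort: the first diagonal pair, then the other pair), then a second pass in the same crossing order that brings each to about 0.62 N m. Never strain a screw beyond 0.75 N m, do not lean on the cover, and leave everything else on the bench where it is.

Things in the scene. Friction and masses are not known exactly. Their poses are not given: they have to be found in the camera images.
- chamber: fixed housing on the bench: base 170 x 170 mm, aluminium body 136 x 136 mm, four seats for the cover 75 mm above the bench, small lugs around the cover. Origin at the centre of its underside; x and y run along its sides, z up. It stands at any place and turned up to 35 degrees either way from one start to the next.
- cover: loose square steel cover 132 x 132 x 12 mm, 0.6 kg, with a round glass window 60 mm across; it lies flat on the chamber's seats, its underside 75 mm and its top face 87 mm above the bench. Origin at the centre of its underside, axes as the chamber's. It is brittle: no more than 10 N from the gripper.
- screw1: one of four alike captive thumbscrews with a steep quick thread, at chamber x +46, y +46 mm, diagonal to screw 3. This body is its stem: origin on the screw's axis under the black collar (28 mm across, 8 mm high), about 10 mm above the cover's top at the start; z up; it does not turn, but sinks 4 mm per rad of clockwise turn (seen from above). The collar turns on it and carries the wing.
- screw2: as screw 1, at chamber x -46, y +46 mm, diagonal to screw 4. A spring foot under each collar meets the cover after 0.05 to 0.7 rad of clockwise turn; how much differs from screw to screw and cannot be told from the poses. A screw stays where it is left; tightening another takes up to 5 N off its clamping force.
- screw3: as screw 1, at chamber x -46, y -46 mm, diagonal to screw 1. Turning effort of every screw about its axis: steady drag of 0.35 N m until the foot bites, then 0.004 N m more per newton of clamping force (0.44 N m at 22 N, 0.62 at 68 N, 0.75 at 100 N), which comes to about 0.4 N m more per rad of turn at the wing.
- screw4: as screw 1, at chamber x +46, y -46 mm, diagonal to screw 2. Because the thread is steep, pushing down on any screw helps to turn it: 10 N of push takes 0.04 N m off the effort felt (10 N of lift adds it), so let the hand follow the screw down.
- screw1_wing: blue upright bar on top of the collar of screw 1, the handle to turn: 40 mm long, 14 mm thick, 34 mm high, its top about 138 mm above the bench. Origin on the axis at the bar's foot; the bar lies along its x (pinch it across y). It is sprung to the collar: it twists 0.33 rad per N m ahead of it, and so keeps pushing back with the turning effort while held still.
- screw2_wing: same bar on screw 2.
- screw3_wing: same bar on screw 3.
- screw4_wing: same bar on screw 4.
- screw1_grip (a point): point to pinch on the bar of screw 1: on its axis, 12 mm below the bar's top, about 126 mm above the bench. With the TCP here the fingertips stay clear of the collar.
- screw2_grip (a point): same point on screw 2.
- screw3_grip (a point): same point on screw 3.
- screw4_grip (a point): same point on screw 4.
- tube_rack: bystander: green tube rack 90 x 170 x 45 mm, left of the chamber; origin under its centre.
- pen_cup: bystander: black pen cup, 84 mm across, 100 mm high; origin under its centre.
- tape_roll: bystander: amber roll of tape, 90 mm across, 24 mm high; origin under its centre.
- parts_case: bystander: clear parts case 120 x 220 x 42 mm, right of the chamber; origin under its centre.
- wipes_box: bystander: green wipes box 110 x 120 x 70 mm, beyond the chamber; origin under its centre.
- column_box: bystander: white carton 55 x 200 x 35 mm, beyond the chamber; origin under its centre.
- blank_flange: bystander: steel blank flange, 70 mm across, 16 mm high; origin under its centre.
- screwdriver: bystander: screwdriver lying on the bench; not needed.
Mind the look-alikes: they are no part of the job. What is shaped like the cover but red is not meant.

How it is judged:
On the way, in this order (a step that is already met when the one before it is completed fails the run):
1. light pass, first half: two diagonally opposite screws bite on the cover (over 8 N each) while the other two do not yet (((contact force between each of screw1, screw3 and cover above 8 N and contact force between each of screw2, screw4 and cover below 8 N) or (contact force between each of screw2, screw4 and cover above 8 N and contact force between each of screw1, screw3 and cover below 8 N))), for 0.1 s.
2. light pass done: all four bite (over 8 N) and none is fully tight yet (under 45 N) (contact force between screw1 and cover between 8 and 45 N and contact force between screw3 and cover between 8 and 45 N and contact force between screw2 and cover between 8 and 45 N and contact force between screw4 and cover between 8 and 45 N), for 0.1 s.
3. second pass, first half: two diagonally opposite screws are tight (over 45 N) while the other two are not yet (((contact force between each of screw1, screw3 and cover above 45 N and contact force between each of screw2, screw4 and cover below 45 N) or (contact force between each of screw2, screw4 and cover above 45 N and contact force between each of screw1, screw3 and cover below 45 N))), for 0.1 s.
At the end, for the whole second after the job is handed in: All four screws clamp the cover with 45 to 100 N each, and the cover lies flat on its seats (height within 1.5 mm, tilt under 0.02 rad) (contact force between screw1 and cover between 45 and 100 N and contact force between screw3 and cover between 45 and 100 N and contact force between screw2 and cover between 45 and 100 N and contact force between screw4 and cover between 45 and 100 N and z of cover in the frame of chamber between 0.0735 and 0.0765 m and angle between cover's own z axis and vertical below 0.02 rad); the robot touches nothing.
It fails at once if a screw is overtightened (over 100 N on the cover) (contact force between any of screw1, screw3, screw2, screw4 and cover above 100 N).
It fails at once if the robot leans on the cover (over 10 N) (contact force between the arm and cover above 10 N).
It fails at once if a bystander is moved by more than 30 mm (distance of any of tube_rack, pen_cup, tape_roll, parts_case, wipes_box, column_box, blank_flange, screwdriver from where it was at the start of the episode above 0.03 m).
It also fails if it takes over 72 s, if anything falls off the work surface, if the arm or the gripper's body presses on something with over 40 N, if the wrist force passes 120 N, or if a joint passes its speed limit or range.

ROBOT

A 6-joint arm with a two-finger parallel gripper is mounted at the origin on the work surface. World frame = base frame: x ahead of the robot, y to its left, z up, the work surface at z = 0. Lengths are in m, angles in rad, forces in N, time in s.
With the tool pointing down it reaches from about 0.35 to 0.8 m from the base axis. Payload 7.3 kg.
Tool frame: the origin (TCP) lies between the finger pads, 19 mm behind the fingertips; this is the grasp point; z points along the fingers, y is the line along which they close (so a half turn about z gives the same grasp; the last joint's range is limited). The gripper opens to 85 mm and grips with 20 to 120 N. Pads are 22 mm wide; open, the fingers measure 114 mm over their backs; the gripper's body (76 mm by 85 mm) begins 54 mm behind the grasp point. The pads swing forward as they close: fully open they stand 13 mm farther back than shut.
Start: joints at [-1.401, 0.342, 1.524, -0, 1.275, -0.146], TCP at [0.163, -0.499, 0.25] pointing down, gripper open.
Joint ranges: [-2.53, 2.53], [-0.77, 2.02], [0.04, 2.7], [-1, 4.14], [0.28, 2.66], [-3.11, 3.11]. Speed limits (rad/s): [2.57, 2.57, 3.14, 3.14, 3.14, 3.14].

INTERFACE

Orientations are given as a unit quaternion [w, x, y, z].
In Python, from bench import ctrl gives the robot as it stands.
- The arm moves only by the tool servo_tool, never from a script. Its argument "moves" is text: rows parted by semicolons, each of 6 numbers parted by spaces: the shift along the tool's x, y, z in cm, then the turn, a rotation vector about the tool's x, y, z in degrees. A call has 1 to 8 rows; each row shifts and turns the commanded pose from where the row before left it, along the tool's axes as they then stand; what a row does not reach is not made up. A row lasts 1/10 s, in which the tool goes at most 50 mm and 8.59 degrees, less where a joint would pass 70% of its speed; a pose out of reach is approached as far as the arm can. A call with a gripper value outside its range is refused whole. "hand" is the finger opening in cm, from 0 to 8.54, set as the call begins (left out, the last holds). The fingers move at their own pace and stop on an object; "squeeze" is the grip in N (left out, the last holds). Time passes only in rows, so rows that do not move let the fingers close. It gives the time, the measured TCP pose, the force, the opening and the grip force at its end, in the units of the state.
- ctrl.state(): the state, without advancing time (a new reading comes with each control period).
- ctrl.get_image(name): name is "side" or "top" or "wrist"; returns (picture, depth): 420x560x3 uint8, red, green, blue; 420x560 float32, m along the optical axis (not along the pixel's ray), 0 where there is no reading.
- ctrl.camera_params(name): a dict with "fovy" (degrees; the focal length in pixels is half the picture's height over the tangent of half this angle, whatever the lens; pixels are square), "cx", "cy" (the principal point, pixels), "D" ([k1, k2, p1, p2, k3] as OpenCV has them; the pictures are not rectified), "world_to_cam" (4x4, takes a point from world to camera coordinates); the wrist camera has in their place "T_tool_cam" (4x4, takes a point from camera to tool coordinates, whose origin is the TCP and whose axes are the flange's). Camera axes: x right, y up, looking along -z (the intrinsics and any distortion apply to the point x, -y, -z); pixel columns grow to the right and rows downward; lengths in m; the calibration is good to about 2 mm. A picture is of the moment at which its call begins: read the wrist's pose just before it. camera_params takes no time and is no camera call.
- ctrl.sign_off(): hands the job in; it is judged then, once.
The state is a dict: "clock": time; "joint_pos": joint angles; "joint_velocities": joint speeds; "tau": joint torques, N m; "eef_pos": TCP position; "eef_rot": TCP orientation; "wrist_force": force on the tool from outside, world axes, zero at the start; "ft_torque": the same for the moment, N m; "finger_gap": finger opening in m; "grasp_force": force on a finger pad.
Only numpy, scipy, OpenCV 4.12 (cv2) and the standard library are available. Lean on these libraries where they do the work, as an engineer would, in place of code of your own. Each camera call takes 0.05 s, during which the arm holds its last target. There are 200 camera calls.

## Working session

There is one attempt and no reset: what is moved stays moved. The work goes in short steps, Python scripts to look and compute and a tool call to move; the robot and the scene stay as the last step left them, time stands still between calls to the robot, and variables do not carry over. Pictures are saved under pics/ and viewed, at most 10 in all, crops included, and the job is handed in when it is done.

Besides the shell and the picture viewer there is one more tool, called as name(argument=value, ...) on one line, values as JSON. servo_tool: Moves the arm, as the interface text tells. Its arguments: {"type":"object","properties":{"moves":{"type":"string"},"hand":{"type":"number"},"squeeze":{"type":"number"}},"required":["moves"]}

```bash
mkdir -p pics; ls; python3 - <<'E'
from bench import ctrl
import cv2,json
print(ctrl.state())
for n in("top","side"):
    im,d=ctrl.get_image(n); cv2.imwrite(f"pics/{n}.png",im[:,:,::-1])
    import numpy as np; np.save(f"{n}_d.npy",d)
for n in("top","side","wrist"): print(n,ctrl.camera_params(n))
E
```

```text
pics
{'clock': 0.0, 'joint_pos': array([-1.40101149e+00,  3.42736120e-01,  1.52501133e+00, -8.53810631e-06,
        1.27542485e+00, -1.45974705e-01]), 'joint_velocities': array([-0.00051531,  0.00015091,  0.00051918,  0.00023056, -0.00088018,
        0.00062198]), 'tau': array([-3.97059785e-04, -4.33676326e+01, -2.46011889e+01,  3.60309627e-05,
        7.97720742e-03,  5.39062810e-06]), 'eef_pos': array([ 0.16299981, -0.49865849,  0.24932098]), 'eef_rot': array([-7.89718207e-04,  9.87562352e-01,  1.57225881e-01, -1.34855744e-05]), 'wrist_force': array([-0.57015698,  0.37152448, -0.35943498]), 'ft_torque': array([ 0.00803646, -0.00032936, -0.04396673]), 'grasp_force': 0.0, 'finger_gap': 0.08540245669221136}
top {'fovy': 48.64636814702572, 'cx': 285.7557191778212, 'cy': 201.5012893538196, 'D': array([-0.13637243,  0.        ,  0.        ,  0.        ,  0.        ]), 'world_to_cam': array([[-0.01248439, -0.99990333, -0.00612159, -0.00494576],
       [ 0.99489727, -0.0130344 ,  0.10004763, -0.59313043],
       [-0.10011775, -0.00484132,  0.99496382, -1.26029885],
       [ 0.        ,  0.
[... 379 characters left out ...]
4485e-01],
       [-2.34189640e-02,  6.68184256e-01,  7.43627159e-01,
        -1.35986235e+00],
       [ 0.00000000e+00,  0.00000000e+00,  0.00000000e+00,
         1.00000000e+00]])}
wrist {'fovy': 66.7617939257985, 'cx': 275.5230283923362, 'cy': 207.2326486988157, 'D': array([-0.04112337,  0.        ,  0.        ,  0.        ,  0.        ]), 'T_tool_cam': array([[-4.98974445e-04,  9.56216176e-01,  2.92660855e-01,
         7.53966496e-02],
       [ 9.99999548e-01,  7.13997883e-04, -6.27901211e-04,
         1.08336023e-03],
       [-8.09368525e-04,  2.92660410e-01, -9.56216100e-01,
        -1.23431670e-01],
       [ 0.00000000e+00,  0.00000000e+00,  0.00000000e+00,
         1.00000000e+00]])}
```

View pics/top.png

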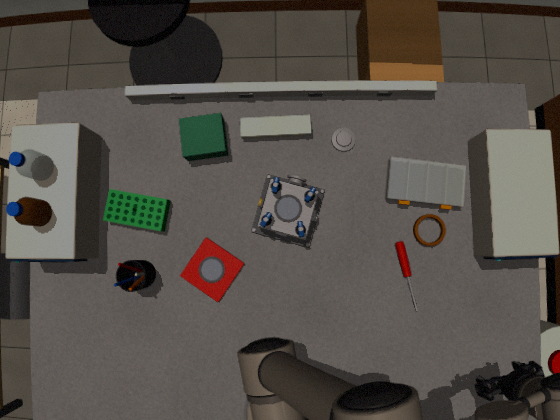

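View pics/side.png

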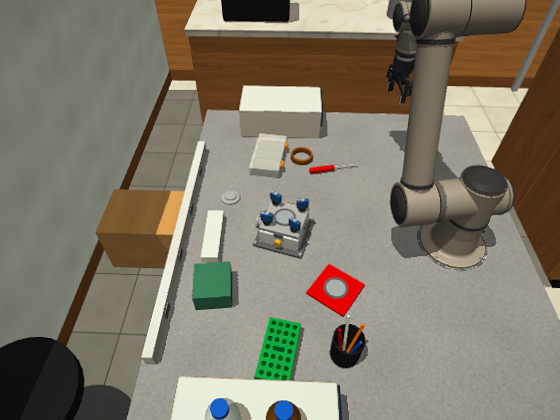

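The top view shows the chamber at about (288,209), with its blue wings at (276,184), (310,194), (266,219) and (300,229). Possible mix-ups are the red plate at (212,270), the blue bottle caps at (16,158) and (14,209), and the blue pens at about (130,283). I choose the four on the grey chamber.

```bash
cat > h.py <<'E'
from bench import ctrl
import numpy as np,cv2
from scipy.spatial.transform import Rotation as R
def cam(n,st=None):
    p=ctrl.camera_params(n); f=210/np.tan(np.radians(p["fovy"])/2)
    K=np.array([[f,0,p["cx"]],[0,f,p["cy"]],[0,0,1]])
    if n=="wrist":
        T=np.eye(4);q=st["eef_rot"];T[:3,:3]=R.from_quat(np.r_[q[1:],q[0]]).as_matrix();T[:3,3]=st["eef_pos"]
        C=T@p["T_tool_cam"]
    else: C=np.linalg.inv(p["world_to_cam"])
    return K,p["D"],C
def rays(px,c):
    K,D,C=c
    u=cv2.undistortPoints(np.float64(px).reshape(-1,1,2),K,D)[:,0]
    return C[:3,3],np.c_[u[:,0],-u[:,1],-np.ones(len(u))]@C[:3,:3].T
def plane(px,c,z):
    o,d=rays(px,c); return o+d*((z-o[2])/d[:,2])[:,None]
def deproj(px,dep,c):
    o,d=rays(px,c); return o+d*np.asarray(dep)[:,None]
def blue(im,vmin=40):
    h=cv2.cvtColor(im,cv2.COLOR_RGB2HSV)
    return cv2.inRange(h,(100,110,vmin),(125,255,255))
E
python3 - <<'E'
from h import *
im=cv2.imread("pics/top.png")[:,:,::-1].copy();d=np.load("top_d.npy");c=cam("top")
n,l,s,ce=cv2.connectedComponentsWithStats(blue(im))
for i in range(1,n):
    if s[i,4]<15 or not 230<ce[i][0]<340: continue
    v,u=np.nonzero((l==i)&(d>0)); P=deproj(np.c_[u,v],d[v,u],c)
    print(ce[i],s[i],P.max(0).round(3),plane([ce[i]],c,.125).round(4),np.median(P,0).round(4))
im,dd=ctrl.get_image("top")
cv2.imwrite("pics/crop.png",cv2.resize(im[165:255,240:340,::-1],None,fx=6,fy=6,interpolation=2))
E
```

```text
[275.83333333 179.83333333] [273 177   6   6  18] [0.646 0.019 0.143] [[0.64   0.0119 0.125 ]] [0.6376 0.0124 0.1369]
[274.29032258 188.58064516] [272 185   6   7  31] [0.625 0.022 0.143] [[0.6173 0.0161 0.125 ]] [0.6164 0.0165 0.1379]
[312.04761905 189.80952381] [309 187   7   6  21] [ 0.619 -0.073  0.141] [[ 0.6128 -0.0811  0.125 ]] [ 0.6108 -0.0803  0.1377]
[307.31034483 197.72413793] [305 194   6   8  29] [ 0.601 -0.062  0.141] [[ 0.5925 -0.0686  0.125 ]] [ 0.5904 -0.0673  0.1376]
[263.06666667 223.1       ] [260 219   7   8  30] [0.538 0.053 0.144] [[0.5286 0.0458 0.125 ]] [0.528  0.0453 0.1388]
[300.74193548 233.29032258] [298 231   6   6  31] [ 0.507 -0.043  0.143] [[ 0.5013 -0.0503  0.125 ]] [ 0.5016 -0.0505  0.1385]
```

View pics/crop.png

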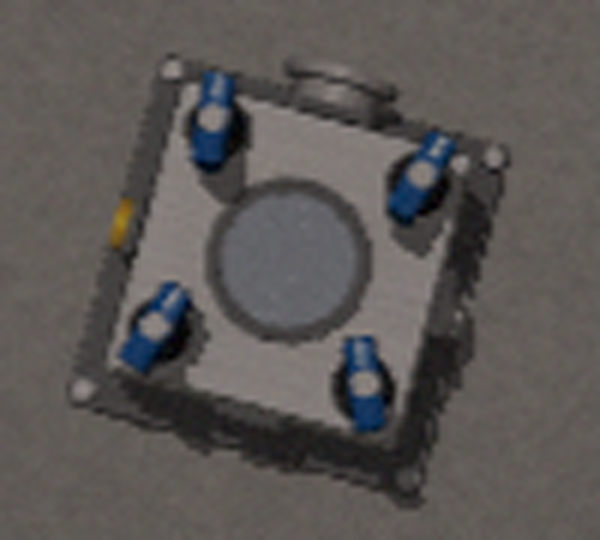

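The crop shows all four wings on the chamber, each with a white dot at its centre and a stripe at one end. I'll move above the chamber and take a wrist picture. The tool yaw should sit near 165° so that joint 6 has room to turn clockwise.

servo_tool(moves="4.11 -2.54 -0.15 0 0 0;4.11 -2.54 -0.15 0 0 0;4.11 -2.54 -0.15 0 0 0;4.11 -2.54 -0.15 0 0 0;4.11 -2.54 -0.15 0 0 0;4.11 -2.54 -0.15 0 0 0;4.11 -2.54 -0.15 0 0 0", hand=4, squeeze=60)

```text
clock: 0.85
eef_pos: [0.3822, -0.2389, 0.2605]
eef_rot: [0.0, 0.988, 0.157, 0.0]
wrist_force: [1.1, -1.1, -0.0]
finger_gap: 0.0404
grasp_force: 0.0
```

servo_tool(moves="4.11 -2.54 -0.15 0 0 0;4.11 -2.54 -0.15 0 0 0;4.11 -2.54 -0.15 0 0 0;4.11 -2.54 -0.15 0 0 0;4.11 -2.54 -0.15 0 0 0;4.11 -2.54 -0.15 0 0 0;0 0 0 0 0 -8.5")

```text
clock: 1.55
eef_pos: [0.5708, -0.0146, 0.2687]
eef_rot: [-0.001, 0.973, 0.233, 0.0]
wrist_force: [-0.5, -0.2, 0.5]
finger_gap: 0.0401
grasp_force: 0.0
```

servo_tool(moves="0 0 0 0 0 -8.5;0 0 0 0 0 -8.5;0 0 0 0 0 -8.5;0 0 0 0 0 -8.5;0 0 0 0 0 -8.5;0 0 0 0 0 -8.5;0 0 0 0 0 -8.5;0 0 0 0 0 -8.5")

```text
clock: 2.35
eef_pos: [0.5682, -0.0192, 0.2691]
eef_rot: [-0.0, 0.676, 0.737, -0.0]
wrist_force: [0.2, 0.0, -0.3]
finger_gap: 0.04
grasp_force: 0.0
```

servo_tool(moves="0 0 0 0 0 -8.5;0 0 0 0 0 -8.5;0 0 0 0 0 -8.5;0 0 0 0 0 -8.5;0 0 0 0 0 -8.5;0 0 0 0 0 -8.5;0 0 0 0 0 -8.5;0 0 0 0 0 -8.5")

```text
clock: 3.15
eef_pos: [0.5682, -0.0192, 0.2691]
eef_rot: [-0.0, 0.148, 0.989, -0.0]
wrist_force: [0.3, 0.6, -0.2]
finger_gap: 0.0398
grasp_force: 0.0
```

```bash
python3 - <<'E'
from h import *
s=ctrl.state();im,d=ctrl.get_image("wrist")
cv2.imwrite("pics/w1.png",im[:,:,::-1]);np.savez("w1.npz",im=im,d=d,p=s["eef_pos"],q=s["eef_rot"])
print(s["clock"],s["eef_pos"],s["eef_rot"],s["joint_pos"],s["wrist_force"],s["ft_torque"])
E
```

```text
3.15 [ 0.56822695 -0.01919546  0.26908978] [-4.21285706e-04  1.48270237e-01  9.88946793e-01 -2.75551787e-05] [-1.68515375e-01  4.09697477e-01  1.36752795e+00 -7.32365002e-05
  1.36520854e+00 -1.44165880e+00] [ 0.32570288  0.58669084 -0.24549518] [ 0.0403662  -0.00838452  0.0114432 ]
```

View pics/w1.png

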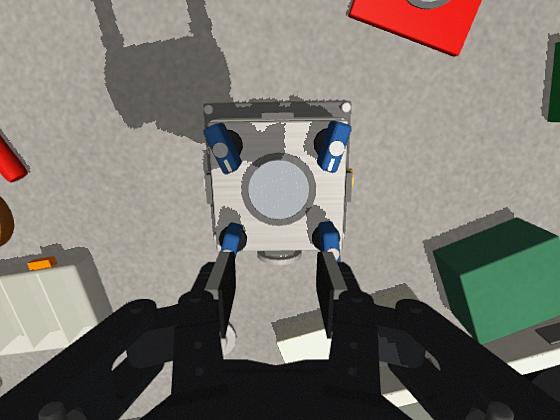

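The wrist view shows the near wings clearly at (222,149) and (334,148). The far ones, at (232,238) and (326,238), are partly hidden by the fingers. I'll shift back to see all four.

servo_tool(moves="-4 0 0 0 0 0;-4 0 -1 0 0 0;0 0 0 0 0 0;0 0 0 0 0 0")

```text
clock: 3.6
eef_pos: [0.6448, -0.0433, 0.2783]
eef_rot: [-0.001, 0.153, 0.988, 0.0]
wrist_force: [0.2, -0.1, -0.7]
finger_gap: 0.0399
grasp_force: 0.0
```

```bash
cat > meas.py <<'E'
from h import *
def wings(s,im,d,ztop=(.128,.145)):
    c=cam("wrist",s); v,u=np.nonzero(d>0); P=deproj(np.c_[u,v],d[v,u],c)
    out=[]
    k=(P[:,2]>ztop[0])&(P[:,2]<ztop[1])&(abs(P[:,0]-.565)<.12)&(abs(P[:,1]+.02)<.12)
    m=np.zeros(d.shape,np.uint8); m[v[k],u[k]]=255
    n,l,st,ce=cv2.connectedComponentsWithStats(m)
    bl=blue(im)
    L=l[v,u]
    for i in range(1,n):
        if st[i,4]<100: continue
        if (bl[l==i]>0).mean()<.3: continue
        q=P[L==i]; zt=np.percentile(q[:,2],60); q=q[abs(q[:,2]-zt)<.002]
        (cx,cy),(w,h),a=cv2.minAreaRect(np.float32(q[:,:2]*1000))
        b=cv2.boxPoints(((cx,cy),(w,h),a)); e=b[1]-b[0],b[2]-b[1]; e=max(e,key=np.linalg.norm)
        out.append((cx/1000,cy/1000,zt,np.degrees(np.arctan2(e[1],e[0]))%180,w,h,ce[i]))
    return out
E
python3 - <<'E'
from meas import *
z=np.load("w1.npz")
def show(s,im,d):
    for o in wings(s,im,d): print([round(float(x),4) for x in o[:6]],o[6].round())
show(dict(eef_pos=z["p"],eef_rot=z["q"]),z["im"],z["d"])
s=ctrl.state();im,d=ctrl.get_image("wrist");print(s["clock"],s["eef_pos"])
cv2.imwrite("pics/w2.png",im[:,:,::-1]);np.savez("w2.npz",im=im,d=d,p=s["eef_pos"],q=s["eef_rot"])
show(s,im,d)
E
```

```text
[0.5394, 0.0391, 0.1385, 146.2516, 13.8551, 39.722] [335. 147.]
[0.5136, -0.049, 0.1386, 7.0151, 39.5813, 13.6624] [221. 148.]
[0.6223, 0.0143, 0.1379, 171.0072, 13.8243, 28.7014] [331. 243.]
[0.5928, -0.069, 0.1378, 146.6921, 13.6669, 18.0578] [231. 242.]
3.6 [ 0.6447954  -0.04334554  0.27829648]
[0.5393, 0.039, 0.1385, 145.411, 13.8544, 38.9446] [338.  39.]
[0.5138, -0.0489, 0.1386, 7.2993, 39.3255, 13.7535] [218.  43.]
[0.6274, 0.0134, 0.1382, 169.2293, 13.7992, 39.0151] [334. 159.]
[0.6023, -0.0749, 0.1382, 148.4321, 13.5797, 39.1189] [226. 162.]
```

View pics/w2.png

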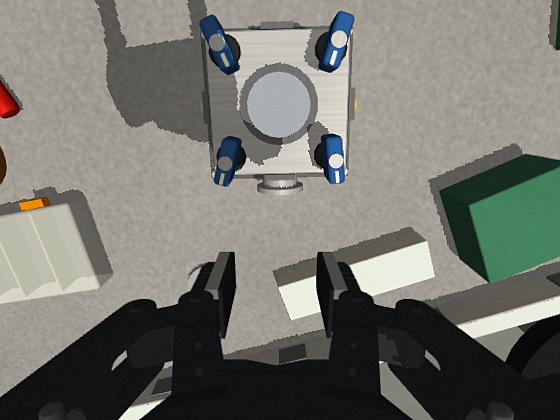

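The w2 view shows all four wings whole: A (338,39), B (218,43), C (334,159) and D (226,162). The bars measure 39 x 13.7 mm, their tops sit at 138 mm and the spacing is about 92 mm, all as specified. The order will be A, D, then B, C, since A–D and B–C are the diagonals.

```bash
cat > go.py <<'E'
import sys
from h import *
S={}
A=np.array([[.53935,.03905],[.5137,-.04895],[.6274,.0134],[.6023,-.0749]])  # A B C D
M=np.array([[1,-1],[1,1],[-1,-1],[-1,1]])*.046  # square corners in order A B C D (any frame)
c=A.mean(0);U,_,V=np.linalg.svd(M.T@(A-c));W=np.diag([1,np.sign(np.linalg.det(U@V))]);F=M@(U@W@V)+c
S=dict(zip("ABCD",F))
def yaw(s): 
    q=s["eef_rot"];x=R.from_quat(np.r_[q[1:],q[0]]).as_matrix()[:,0];return np.arctan2(x[1],x[0])
def plan(s,tgt,yw,n):
    y0=yaw(s);dy=(np.radians(yw)-y0+np.pi)%(2*np.pi)-np.pi;dw=(np.array(tgt)-s["eef_pos"])/n
    rows=[]
    for i in range(n):
        a=y0+dy*i/n
        rows.append(f"{100*(dw[0]*np.cos(a)+dw[1]*np.sin(a)):.2f} {100*(dw[0]*np.sin(a)-dw[1]*np.cos(a)):.2f} {-100*dw[2]:.2f} 0 0 {-np.degrees(dy)/n:.2f}")
    return ";".join(rows)
def rep(s):
    t=s["ft_torque"][2];f=s["wrist_force"]
    print("t",round(s["clock"],2),"pos",s["eef_pos"].round(4),"yaw",round(np.degrees(yaw(s))%360,1),"F",f.round(1),"Tz",round(t,3),"gap",round(s["finger_gap"],4),"grip",round(s["grasp_force"],1),
     "clampN",round((t-.35+.004*f[2])/.004,1), "j6",round(s["joint_pos"][5],2))
if __name__=="__main__":
    s=ctrl.state();rep(s)
    if len(sys.argv)>1:
        k,z,yw,n=sys.argv[1],float(sys.argv[2]),float(sys.argv[3]),int(sys.argv[4])
        print(S[k],plan(s,[*S[k],z],yw,n))
E
python3 -c "
from go import *
print(A,F)"; python3 go.py A .2 145.8 4
```

```text
[[ 0.53935  0.03905]
 [ 0.5137  -0.04895]
 [ 0.6274   0.0134 ]
 [ 0.6023  -0.0749 ]] [[ 0.53931907  0.03914141]
 [ 0.51369609 -0.04921843]
 [ 0.62767891  0.01351843]
 [ 0.60205593 -0.07484141]]
t 3.65 pos [ 0.6441 -0.043   0.2786] yaw 162.5 F [-0.1 -0.6 -0.1] Tz 0.053 gap 0.0399 grip 0.0 clampN -74.4 j6 -1.45
[0.53931907 0.03914141] 3.12 1.17 1.97 0 0 4.17;3.19 0.94 1.97 0 0 4.17;3.25 0.71 1.97 0 0 4.17;3.30 0.47 1.97 0 0 4.17
```

servo_tool(moves="3.1 1.15 2 0 0 4.17;3.2 0.95 2 0 0 4.17;3.25 0.7 2 0 0 4.17;3.3 0.5 1.9 0 0 4.17;0 0 0 0 0 0;0 0 0 0 0 0")

```text
clock: 4.25
eef_pos: [0.5389, 0.0396, 0.201]
eef_rot: [0.0, 0.292, 0.956, -0.0]
wrist_force: [0.5, 0.4, 0.7]
finger_gap: 0.0404
grasp_force: 0.0
```

```bash
cat > av.py <<'E'
from go import *
def av(n):
    L=[]
    for i in range(n): L.append(ctrl.state()); ctrl.get_image("side") if i<n-1 else 0
    m={k:np.mean([l[k] for l in L],0) for k in L[0]}
    m["clock"]=L[-1]["clock"]; rep(m); print("sdT",np.std([l["ft_torque"][2] for l in L]).round(3),"sdFz",np.std([l["wrist_force"][2] for l in L]).round(2)); return m
if __name__=="__main__": av(int(sys.argv[1]))
E
python3 av.py 6; python3 go.py A .1265 145.8 3
```

```text
t 4.5 pos [0.5404 0.0387 0.2013] yaw 145.9 F [ 0.1  0.2 -0. ] Tz 0.027 gap 0.04 grip 0.0 clampN -80.9 j6 -1.05
sdT 0.012 sdFz 0.39
t 4.5 pos [0.5408 0.0383 0.2011] yaw 145.9 F [-0.5  1.  -0.2] Tz 0.017 gap 0.04 grip 0.0 clampN -83.3 j6 -1.05
[0.53931907 0.03914141] 0.06 -0.01 2.49 0 0 0.02;0.06 -0.01 2.49 0 0 0.02;0.06 -0.01 2.49 0 0 0.02
```

servo_tool(moves="0.05 0 2.5 0 0 0;0.05 0 2.5 0 0 0;0 0 2.45 0 0 0;0 0 0 0 0 0;0 0 0 0 0 0")

```text
clock: 5.0
eef_pos: [0.5397, 0.0391, 0.1264]
eef_rot: [0.0, 0.293, 0.956, -0.0]
wrist_force: [0.1, 0.2, 0.7]
finger_gap: 0.0403
grasp_force: 0.0
```

servo_tool(moves="0 0 0 0 0 0;0 0 0 0 0 0;0 0 0 0 0 0;0 0 0 0 0 0", hand=0.8, squeeze=80)

```text
clock: 5.4
eef_pos: [0.54, 0.0391, 0.1275]
eef_rot: [0.001, 0.293, 0.956, 0.0]
wrist_force: [-1.1, -1.5, 6.3]
finger_gap: 0.0129
grasp_force: 78.2
```

```bash
python3 av.py 5; python3 - <<'E'
from h import *
im,d=ctrl.get_image("side");cv2.imwrite("pics/s2.png",cv2.resize(im[150:290,220:380,::-1],None,fx=4,fy=4))
E
```

```text
t 5.6 pos [0.54   0.0391 0.1275] yaw 145.9 F [-1.3 -1.7  6.2] Tz 0.032 gap 0.013 grip 78.2 clampN -73.4 j6 -1.04
sdT 0.017 sdFz 0.45
```

View pics/s2.png

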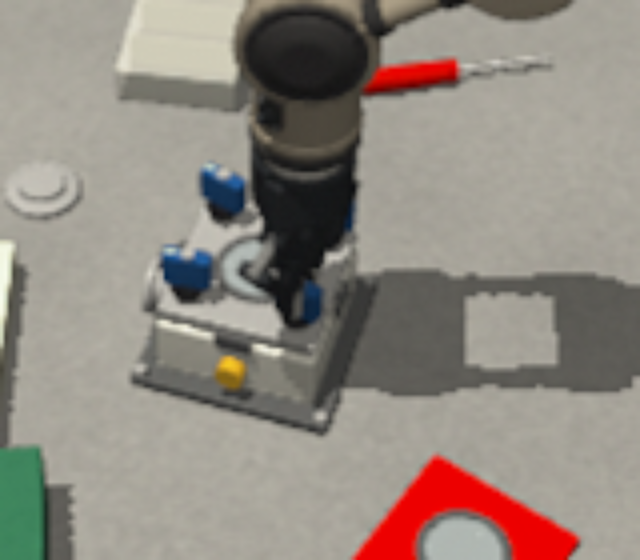

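The grip is on bar A (80 N, 13 mm gap). Next I ease the downward push and start turning.

servo_tool(moves="0 0 -0.1 0 0 3;0 0 0 0 0 3;0 0 0.03 0 0 4;0 0 0.03 0 0 4;0 0 0.03 0 0 4;0 0 0 0 0 0;0 0 0 0 0 0")

```text
clock: 6.35
eef_pos: [0.5396, 0.0388, 0.1267]
eef_rot: [0.001, 0.438, 0.899, -0.0]
wrist_force: [-0.5, -5.9, 3.8]
finger_gap: 0.0126
grasp_force: 79.1
```

```bash
python3 av.py 5
```

```text
t 6.55 pos [0.5396 0.0388 0.1267] yaw 128.0 F [-0.7 -6.2  3.9] Tz 0.321 gap 0.0126 grip 79.1 clampN -3.3 j6 -0.73
sdT 0.027 sdFz 0.53
```

servo_tool(moves="0 0 0.02 0 0 5;0 0 0.02 0 0 5;0 0 0 0 0 0;0 0 0 0 0 0")

```text
clock: 6.95
eef_pos: [0.5393, 0.0386, 0.1262]
eef_rot: [0.001, 0.515, 0.857, -0.001]
wrist_force: [-1.0, -6.2, 4.1]
finger_gap: 0.0124
grasp_force: 79.3
```

```bash
python3 av.py 5
```

```text
t 7.15 pos [0.5393 0.0386 0.1262] yaw 118.0 F [-1.3 -6.2  3.3] Tz 0.334 gap 0.0129 grip 79.3 clampN -0.7 j6 -0.56
sdT 0.022 sdFz 0.93
```

servo_tool(moves="0 0 0.03 0 0 5;0 0 0.03 0 0 5;0 0 0 0 0 0;0 0 0 0 0 0")

```text
clock: 7.55
eef_pos: [0.539, 0.0385, 0.1257]
eef_rot: [0.001, 0.587, 0.809, -0.001]
wrist_force: [-2.3, -6.8, 4.7]
finger_gap: 0.0128
grasp_force: 79.5
```

```bash
python3 av.py 5
```

```text
t 7.75 pos [0.539  0.0385 0.1257] yaw 108.1 F [-2.6 -6.6  4.8] Tz 0.388 gap 0.0128 grip 79.5 clampN 14.3 j6 -0.38
sdT 0.004 sdFz 0.36
```

servo_tool(moves="0 0 0.02 0 0 4.5;0 0 0.02 0 0 4.5;0 0 0 0 0 0;0 0 0 0 0 0")

```text
clock: 8.15
eef_pos: [0.5388, 0.0384, 0.1252]
eef_rot: [0.0, 0.649, 0.761, -0.001]
wrist_force: [-3.9, -7.2, 4.9]
finger_gap: 0.0129
grasp_force: 79.6
```

```bash
sed -i 's/t=s\["ft_torque"\]\[2\];/t=s["ft_torque"][2]-.02;/' go.py; python3 av.py 7;python3 go.py D .2 148.4 7
```

```text
t 8.45 pos [0.5388 0.0384 0.1252] yaw 99.1 F [-3.4 -7.4  4.8] Tz 0.391 gap 0.0128 grip 79.6 clampN 15.1 j6 -0.23
sdT 0.028 sdFz 0.46
t 8.45 pos [0.5388 0.0384 0.1252] yaw 99.1 F [-2.6 -7.5  5. ] Tz 0.4 gap 0.0126 grip 79.6 clampN 17.5 j6 -0.23
[ 0.60205593 -0.07484141] -1.74 0.64 -1.07 0 0 -7.05;-1.81 0.42 -1.07 0 0 -7.05;-1.84 0.19 -1.07 0 0 -7.05;-1.85 -0.03 -1.07 0 0 -7.05;-1.83 -0.26 -1.07 0 0 -7.05;-1.79 -0.48 -1.07 0 0 -7.05;-1.72 -0.70 -1.07 0 0 -7.05
```

servo_tool(moves="0 0 0 0 0 4;0 0 0 0 0 0;0 0 0 0 0 0")

```text
clock: 8.75
eef_pos: [0.5387, 0.0384, 0.1251]
eef_rot: [0.0, 0.675, 0.738, -0.001]
wrist_force: [-2.9, -7.1, 5.1]
finger_gap: 0.0129
grasp_force: 79.4
```

```bash
python3 av.py 7
```

```text
t 9.05 pos [0.5387 0.0384 0.1251] yaw 95.1 F [-3.3 -7.5  4.2] Tz 0.438 gap 0.0129 grip 79.4 clampN 26.2 j6 -0.16
sdT 0.021 sdFz 0.51
```

servo_tool(moves="0 0 0 0 0 0;0 0 0 0 0 0;0 0 0 0 0 0;0 0 -2.5 0 0 0;0 0 -2.5 0 0 0;0 0 -2.5 0 0 0;0 0 0 0 0 0;0 0 0 0 0 0", hand=4)

```text
clock: 9.85
eef_pos: [0.5392, 0.0397, 0.1998]
eef_rot: [0.0, 0.676, 0.737, 0.0]
wrist_force: [1.0, -0.3, -1.2]
finger_gap: 0.0402
grasp_force: 0.0
```

```bash
python3 av.py 5;python3 go.py D .2 148.4 7
```

```text
t 10.05 pos [0.5387 0.0397 0.1989] yaw 94.9 F [ 0.2  0.1 -0.4] Tz -0.012 gap 0.04 grip 0.0 clampN -90.8 j6 -0.15
sdT 0.027 sdFz 0.53
t 10.05 pos [0.5386 0.0396 0.1985] yaw 94.9 F [-0.1  0.8 -0.5] Tz -0.041 gap 0.0399 grip 0.0 clampN -98.2 j6 -0.15
[ 0.60205593 -0.07484141] -1.71 0.76 -0.02 0 0 -7.64;-1.79 0.53 -0.02 0 0 -7.64;-1.85 0.29 -0.02 0 0 -7.64;-1.87 0.04 -0.02 0 0 -7.64;-1.86 -0.21 -0.02 0 0 -7.64;-1.81 -0.46 -0.02 0 0 -7.64;-1.74 -0.69 -0.02 0 0 -7.64
```

servo_tool(moves="-1.7 0.75 0 0 0 -7.64;-1.8 0.55 0 0 0 -7.64;-1.85 0.3 0 0 0 -7.64;-1.85 0.05 0 0 0 -7.64;-1.85 -0.2 0 0 0 -7.64;-1.8 -0.45 0 0 0 -7.64;-1.75 -0.7 0 0 0 -7.64;0 0 0 0 0 0")

```text
clock: 10.85
eef_pos: [0.6033, -0.0764, 0.1985]
eef_rot: [-0.0, 0.272, 0.962, -0.0]
wrist_force: [0.5, -0.3, 0.5]
finger_gap: 0.0402
grasp_force: 0.0
```

servo_tool(moves="0 0 2.4 0 0 0;0 0 2.4 0 0 0;0 0 0 0 0 0;0 0 0 0 0 0")

```text
clock: 11.25
eef_pos: [0.6026, -0.074, 0.1516]
eef_rot: [-0.001, 0.273, 0.962, 0.0]
wrist_force: [0.3, -0.4, 0.8]
finger_gap: 0.0401
grasp_force: 0.0
```

```bash
sed -i 's/-.02;f=/-.01;f=/' go.py; python3 av.py 3;python3 go.py D .127 148.4 1
```

```text
t 11.35 pos [ 0.6031 -0.0742  0.1524] yaw 148.3 F [ 0.1 -0.4  0.6] Tz -0.016 gap 0.0401 grip 0.0 clampN -90.9 j6 -1.27
sdT 0.013 sdFz 0.24
t 11.35 pos [ 0.6035 -0.0744  0.153 ] yaw 148.4 F [0.2 0.1 0.8] Tz -0.017 gap 0.0399 grip 0.0 clampN -90.9 j6 -1.27
[ 0.60205593 -0.07484141] 0.10 -0.11 2.60 0 0 -0.04
```

servo_tool(moves="0.05 -0.1 2.5 0 0 0;0 0 0 0 0 0;0 0 0 0 0 0")

```text
clock: 11.65
eef_pos: [0.6022, -0.0751, 0.1276]
eef_rot: [0.0, 0.272, 0.962, -0.0]
wrist_force: [0.7, 0.6, -0.2]
finger_gap: 0.0401
grasp_force: 0.0
```

servo_tool(moves="0 0 0 0 0 0;0 0 0 0 0 0;0 0 0 0 0 0;0 0 -0.05 0 0 0", hand=0.8)

```text
clock: 12.05
eef_pos: [0.6027, -0.0751, 0.1282]
eef_rot: [0.001, 0.272, 0.962, 0.0]
wrist_force: [1.6, 2.8, 2.7]
finger_gap: 0.0127
grasp_force: 78.1
```

servo_tool(moves="0 0 -0.05 0 0 3;0 0 0 0 0 3;0 0 0.03 0 0 4;0 0 0.03 0 0 4;0 0 0.03 0 0 4;0 0 0 0 0 0;0 0 0 0 0 0")

```text
clock: 12.75
eef_pos: [0.6023, -0.0755, 0.1273]
eef_rot: [0.001, 0.419, 0.908, -0.0]
wrist_force: [0.2, -0.2, 5.7]
finger_gap: 0.0127
grasp_force: 78.5
```

```bash
python3 av.py 5
```

```text
t 12.95 pos [ 0.6023 -0.0755  0.1274] yaw 130.5 F [ 0.1 -0.4  5.4] Tz 0.283 gap 0.0128 grip 78.5 clampN -11.3 j6 -0.96
sdT 0.033 sdFz 0.16
```

servo_tool(moves="0 0 0 0 0 5;0 0 0.03 0 0 5;0 0 0 0 0 0;0 0 0 0 0 0")

```text
clock: 13.35
eef_pos: [0.6021, -0.0756, 0.1267]
eef_rot: [0.0, 0.496, 0.869, -0.0]
wrist_force: [-0.4, -1.8, 4.9]
finger_gap: 0.0127
grasp_force: 78.4
```

```bash
python3 av.py 5
```

```text
t 13.55 pos [ 0.6021 -0.0756  0.1267] yaw 120.5 F [ 0.2 -2.7  4.8] Tz 0.285 gap 0.0128 grip 78.4 clampN -11.5 j6 -0.78
sdT 0.046 sdFz 0.33
```

servo_tool(moves="0 0 0.03 0 0 5;0 0 0.03 0 0 5;0 0 0 0 0 0;0 0 0 0 0 0")

```text
clock: 13.95
eef_pos: [0.6017, -0.0757, 0.126]
eef_rot: [0.0, 0.57, 0.821, -0.0]
wrist_force: [-1.2, -3.4, 5.1]
finger_gap: 0.0127
grasp_force: 78.8
```

```bash
python3 av.py 5
```

```text
t 14.15 pos [ 0.6018 -0.0757  0.1261] yaw 110.5 F [-1.  -3.6  5.7] Tz 0.324 gap 0.0128 grip 78.8 clampN -0.8 j6 -0.61
sdT 0.007 sdFz 0.54
```

servo_tool(moves="0 0 0.03 0 0 5;0 0 0.03 0 0 5;0 0 0 0 0 0;0 0 0 0 0 0")

```text
clock: 14.55
eef_pos: [0.6015, -0.0758, 0.1256]
eef_rot: [-0.0, 0.64, 0.769, -0.001]
wrist_force: [-2.3, -4.4, 6.3]
finger_gap: 0.0125
grasp_force: 79.0
```

```bash
python3 av.py 7
```

```text
t 14.85 pos [ 0.6015 -0.0758  0.1256] yaw 100.5 F [-2.8 -4.2  7. ] Tz 0.372 gap 0.0127 grip 79.0 clampN 12.5 j6 -0.43
sdT 0.029 sdFz 0.55
```

servo_tool(moves="0 0 0 0 0 4;0 0 0 0 0 4;0 0 0 0 0 0;0 0 0 0 0 0")

```text
clock: 15.25
eef_pos: [0.6012, -0.0758, 0.1252]
eef_rot: [-0.0, 0.692, 0.722, -0.001]
wrist_force: [-2.1, -4.1, 6.1]
finger_gap: 0.0128
grasp_force: 78.7
```

```bash
python3 av.py 8
```

```text
t 15.6 pos [ 0.6012 -0.0758  0.1252] yaw 92.5 F [-2.7 -4.5  5.5] Tz 0.397 gap 0.0128 grip 78.7 clampN 17.3 j6 -0.29
sdT 0.035 sdFz 0.46
```

servo_tool(moves="0 0 0 0 0 4;0 0 0 0 0 0;0 0 0 0 0 0")

```text
clock: 15.9
eef_pos: [0.601, -0.0758, 0.1251]
eef_rot: [-0.0, 0.717, 0.698, -0.001]
wrist_force: [-3.5, -4.9, 5.3]
finger_gap: 0.0125
grasp_force: 78.6
```

```bash
python3 av.py 8
```

```text
t 16.25 pos [ 0.601  -0.0758  0.1251] yaw 88.5 F [-3.  -4.7  4.6] Tz 0.422 gap 0.0127 grip 78.6 clampN 22.6 j6 -0.22
sdT 0.02 sdFz 0.73
```

servo_tool(moves="0 0 0 0 0 0;0 0 0 0 0 0;0 0 0 0 0 0;0 0 -2.5 0 0 0;0 0 -2.5 0 0 0;0 0 -2.5 0 0 0;0 0 0 0 0 0;0 0 0 0 0 0", hand=4)

```text
clock: 17.05
eef_pos: [0.6019, -0.0749, 0.2003]
eef_rot: [0.0, 0.717, 0.697, 0.0]
wrist_force: [0.2, -0.5, -0.3]
finger_gap: 0.0399
grasp_force: 0.0
```

```bash
python3 av.py 3;python3 go.py B .175 187.1 12
```

```text
t 17.15 pos [ 0.6016 -0.0749  0.1995] yaw 88.4 F [ 0.1 -0.4  0.1] Tz -0.006 gap 0.0398 grip 0.0 clampN -89.0 j6 -0.22
sdT 0.035 sdFz 0.4
t 17.15 pos [ 0.6013 -0.0749  0.199 ] yaw 88.4 F [ 0.3 -0.4  0. ] Tz -0.034 gap 0.0397 grip 0.0 clampN -95.9 j6 -0.22
[ 0.51369609 -0.04921843] 0.19 -0.74 0.20 0 0 -8.23;0.30 -0.70 0.20 0 0 -8.23;0.39 -0.65 0.20 0 0 -8.23;0.48 -0.59 0.20 0 0 -8.23;0.56 -0.51 0.20 0 0 -8.23;0.63 -0.43 0.20 0 0 -8.23;0.68 -0.33 0.20 0 0 -8.23;0.72 -0.23 0.20 0 0 -8.23;0.75 -0.13 0.20 0 0 -8.23;0.76 -0.02 0.20 0 0 -8.23;0.76 0.09 0.20 0 0 -8.23;0.73 0.20 0.20 0 0 -8.23
```

servo_tool(moves="0.2 -0.75 0.2 0 0 -8.22;0.3 -0.7 0.2 0 0 -8.22;0.4 -0.65 0.2 0 0 -8.22;0.5 -0.6 0.2 0 0 -8.22;0.55 -0.5 0.2 0 0 -8.22;0.65 -0.4 0.2 0 0 -8.22")

```text
clock: 17.75
eef_pos: [0.5571, -0.0615, 0.1868]
eef_rot: [-0.001, 0.358, 0.934, -0.0]
wrist_force: [-0.3, -1.1, -0.1]
finger_gap: 0.0401
grasp_force: 0.0
```

servo_tool(moves="0.7 -0.35 0.2 0 0 -8.22;0.7 -0.25 0.2 0 0 -8.22;0.75 -0.15 0.2 0 0 -8.22;0.75 0 0.2 0 0 -8.22;0.75 0.1 0.2 0 0 -8.22;0.75 0.2 0.2 0 0 -8.22;0 0 0 0 0 0;0 0 0 0 0 0")

```text
clock: 18.55
eef_pos: [0.514, -0.0492, 0.1757]
eef_rot: [-0.001, -0.059, 0.998, 0.0]
wrist_force: [0.2, 0.5, 0.4]
finger_gap: 0.0399
grasp_force: 0.0
```

```bash
cat > pl.py <<'E'
from av import *
m=av(int(sys.argv[5])); print(plan(m,[*S[sys.argv[1]],float(sys.argv[2])],float(sys.argv[3]),int(sys.argv[4])))
E
python3 pl.py B .127 187.1 2 3
```

```text
t 18.65 pos [ 0.5142 -0.0493  0.1759] yaw 186.8 F [0.1 0.2 0.5] Tz -0.034 gap 0.04 grip 0.0 clampN -95.4 j6 -1.93
sdT 0.022 sdFz 0.23
0.02 0.01 2.44 0 0 -0.13;0.02 0.01 2.44 0 0 -0.13
```

servo_tool(moves="0.05 0 2.45 0 0 -0.2;0 0 2.4 0 0 0;0 0 0 0 0 0;0 0 0 0 0 0")

```text
clock: 19.05
eef_pos: [0.5139, -0.0494, 0.128]
eef_rot: [-0.0, -0.063, 0.998, 0.0]
wrist_force: [0.9, -0.8, 0.8]
finger_gap: 0.0402
grasp_force: 0.0
```

servo_tool(moves="0 0 0 0 0 0;0 0 0 0 0 0;0 0 0 0 0 0;0 0 -0.05 0 0 0", hand=0.8)

```text
clock: 19.45
eef_pos: [0.5142, -0.0484, 0.1295]
eef_rot: [0.001, -0.063, 0.998, 0.0]
wrist_force: [0.6, 4.0, -2.2]
finger_gap: 0.0128
grasp_force: 77.8
```

servo_tool(moves="0 0 -0.08 0 0 3;0 0 0 0 0 3;0 0 0.02 0 0 4;0 0 0.03 0 0 4;0 0 0.03 0 0 4;0 0 0 0 0 0;0 0 0 0 0 0")

```text
clock: 20.15
eef_pos: [0.5141, -0.0489, 0.1287]
eef_rot: [0.001, 0.093, 0.996, 0.0]
wrist_force: [2.8, 4.7, -2.4]
finger_gap: 0.013
grasp_force: 78.9
```

```bash
python3 av.py 5
```

```text
t 20.35 pos [ 0.5141 -0.0489  0.1287] yaw 169.3 F [ 2.5  5.1 -2.1] Tz 0.308 gap 0.0126 grip 79.0 clampN -12.7 j6 -1.63
sdT 0.01 sdFz 0.51
```

servo_tool(moves="0 0 0.03 0 0 5;0 0 0.03 0 0 5;0 0 0 0 0 0;0 0 0 0 0 0")

```text
clock: 20.75
eef_pos: [0.514, -0.0491, 0.128]
eef_rot: [0.0, 0.179, 0.984, 0.0]
wrist_force: [1.9, 3.8, -1.1]
finger_gap: 0.0128
grasp_force: 79.0
```

```bash
python3 av.py 5
```

```text
t 20.95 pos [ 0.514  -0.0491  0.128 ] yaw 159.4 F [ 2.7  4.2 -1.8] Tz 0.314 gap 0.0127 grip 79.0 clampN -10.8 j6 -1.46
sdT 0.015 sdFz 0.41
```

servo_tool(moves="0 0 0.03 0 0 5;0 0 0.03 0 0 5;0 0 0 0 0 0;0 0 0 0 0 0")

```text
clock: 21.35
eef_pos: [0.5138, -0.0493, 0.1273]
eef_rot: [0.0, 0.263, 0.965, 0.0]
wrist_force: [2.3, 3.3, -1.8]
finger_gap: 0.0127
grasp_force: 79.0
```

```bash
python3 av.py 6
```

```text
t 21.6 pos [ 0.5138 -0.0493  0.1273] yaw 149.4 F [ 2.8  3.6 -1.8] Tz 0.318 gap 0.0127 grip 79.0 clampN -9.8 j6 -1.28
sdT 0.022 sdFz 0.51
```

servo_tool(moves="0 0 0.03 0 0 4;0 0 0.03 0 0 4;0 0 0 0 0 0;0 0 0 0 0 0")

```text
clock: 22.0
eef_pos: [0.5137, -0.0494, 0.1268]
eef_rot: [0.0, 0.331, 0.944, -0.0]
wrist_force: [2.4, 2.8, 1.9]
finger_gap: 0.0128
grasp_force: 79.5
```

```bash
python3 av.py 6
```

```text
t 22.25 pos [ 0.5137 -0.0494  0.1268] yaw 141.3 F [1.5 3.  2.5] Tz 0.341 gap 0.0127 grip 79.6 clampN 0.3 j6 -1.14
sdT 0.039 sdFz 0.5
```

servo_tool(moves="0 0 0.02 0 0 4;0 0 0.02 0 0 4;0 0 0 0 0 0;0 0 0 0 0 0")

```text
clock: 22.65
eef_pos: [0.5136, -0.0496, 0.1263]
eef_rot: [0.0, 0.396, 0.918, -0.0]
wrist_force: [-0.2, 1.1, 5.7]
finger_gap: 0.0125
grasp_force: 80.0
```

```bash
python3 av.py 8
```

```text
t 23.0 pos [ 0.5136 -0.0495  0.1263] yaw 133.4 F [0.6 1.5 5.6] Tz 0.375 gap 0.0127 grip 80.0 clampN 11.8 j6 -1.0
sdT 0.042 sdFz 0.69
```

servo_tool(moves="0 0 -0.03 0 0 4;0 0 0 0 0 0;0 0 0 0 0 0")

```text
clock: 23.3
eef_pos: [0.5135, -0.0496, 0.1263]
eef_rot: [-0.0, 0.427, 0.904, -0.0]
wrist_force: [0.5, -0.5, 1.5]
finger_gap: 0.0129
grasp_force: 79.4
```

```bash
python3 av.py 8
```

```text
t 23.65 pos [ 0.5135 -0.0496  0.1263] yaw 129.3 F [ 0.8 -0.4  1.3] Tz 0.413 gap 0.0127 grip 79.3 clampN 17.0 j6 -0.93
sdT 0.03 sdFz 0.35
```

servo_tool(moves="0 0 0 0 0 0;0 0 0 0 0 0;0 0 0 0 0 0;0 0 -2.5 0 0 0;0 0 -2.5 0 0 0;0 0 -2 0 0 0;0 0 0 0 0 0;0 0 0 0 0 0", hand=4)

```text
clock: 24.45
eef_pos: [0.5134, -0.0493, 0.1961]
eef_rot: [0.0, 0.429, 0.903, -0.0]
wrist_force: [-0.4, 0.0, -1.1]
finger_gap: 0.04
grasp_force: 0.0
```

```bash
python3 pl.py C .175 169.2 6 3
```

```text
t 24.55 pos [ 0.5131 -0.0492  0.1956] yaw 129.2 F [ 0.1  0.  -0.9] Tz -0.017 gap 0.04 grip 0.0 clampN -92.7 j6 -0.93
sdT 0.03 sdFz 0.27
-0.40 2.14 0.34 0 0 -6.66;-0.64 2.08 0.34 0 0 -6.66;-0.88 1.99 0.34 0 0 -6.66;-1.11 1.88 0.34 0 0 -6.66;-1.32 1.73 0.34 0 0 -6.66;-1.51 1.57 0.34 0 0 -6.66
```

servo_tool(moves="-0.4 2.15 0.35 0 0 -6.66;-0.65 2.1 0.35 0 0 -6.66;-0.9 2 0.35 0 0 -6.66;-1.1 1.9 0.35 0 0 -6.66;-1.3 1.75 0.35 0 0 -6.66;-1.5 1.55 0.35 0 0 -6.66;0 0 0 0 0 0;0 0 0 0 0 0")

```text
clock: 25.35
eef_pos: [0.6278, 0.0139, 0.1738]
eef_rot: [-0.001, 0.095, 0.995, -0.0]
wrist_force: [-0.5, 0.4, 0.2]
finger_gap: 0.0398
grasp_force: 0.0
```

```bash
python3 pl.py C .128 169.2 2 3
```

```text
t 25.45 pos [0.6277 0.0136 0.1743] yaw 169.1 F [ 0.  -0.  -0.7] Tz -0.002 gap 0.0401 grip 0.0 clampN -88.6 j6 -1.48
sdT 0.018 sdFz 0.65
-0.00 -0.01 2.31 0 0 -0.05;-0.00 -0.01 2.31 0 0 -0.05
```

servo_tool(moves="0 0 2.3 0 0 0;0 0 2.3 0 0 0;0 0 0 0 0 0;0 0 0 0 0 0")

```text
clock: 25.85
eef_pos: [0.6282, 0.0134, 0.1299]
eef_rot: [-0.0, 0.095, 0.996, -0.0]
wrist_force: [0.5, 0.3, 0.4]
finger_gap: 0.04
grasp_force: 0.0
```

servo_tool(moves="0 0 0 0 0 0;0 0 0 0 0 0;0 0 0 0 0 0;0 0 -0.05 0 0 0", hand=0.8)

```text
clock: 26.25
eef_pos: [0.6293, 0.0139, 0.1312]
eef_rot: [0.001, 0.094, 0.996, 0.0]
wrist_force: [1.5, 1.0, 2.0]
finger_gap: 0.0125
grasp_force: 78.2
```

servo_tool(moves="0 0 -0.06 0 0 3;0 0 0 0 0 3;0 0 0.03 0 0 4;0 0 0.03 0 0 4;0 0 0.03 0 0 4;0 0 0 0 0 0;0 0 0 0 0 0")

```text
clock: 26.95
eef_pos: [0.629, 0.0133, 0.1303]
eef_rot: [0.001, 0.248, 0.969, -0.0]
wrist_force: [-0.6, -2.8, 4.8]
finger_gap: 0.0129
grasp_force: 78.6
```

```bash
python3 av.py 5
```

```text
t 27.15 pos [0.629  0.0132 0.1303] yaw 151.3 F [ 0.  -2.8  5.3] Tz 0.303 gap 0.0128 grip 78.6 clampN -6.4 j6 -1.17
sdT 0.018 sdFz 0.72
```

servo_tool(moves="0 0 0.03 0 0 5;0 0 0.03 0 0 5;0 0 0 0 0 0;0 0 0 0 0 0")

```text
clock: 27.55
eef_pos: [0.6288, 0.0129, 0.1298]
eef_rot: [0.001, 0.331, 0.944, -0.001]
wrist_force: [-0.9, -3.6, 7.1]
finger_gap: 0.0128
grasp_force: 79.0
```

```bash
python3 av.py 5
```

```text
t 27.75 pos [0.6288 0.0129 0.1298] yaw 141.3 F [-0.6 -4.   6.8] Tz 0.355 gap 0.0126 grip 79.0 clampN 8.1 j6 -1.0
sdT 0.028 sdFz 0.46
```

servo_tool(moves="0 0 -0.02 0 0 4;0 0 0 0 0 3;0 0 0 0 0 0;0 0 0 0 0 0")

```text
clock: 28.15
eef_pos: [0.6286, 0.0127, 0.1295]
eef_rot: [0.0, 0.388, 0.922, -0.001]
wrist_force: [-1.1, -5.2, 4.1]
finger_gap: 0.0128
grasp_force: 78.6
```

```bash
python3 av.py 8
```

```text
t 28.5 pos [0.6286 0.0127 0.1295] yaw 134.3 F [-0.9 -5.   4.9] Tz 0.413 gap 0.0126 grip 78.6 clampN 20.6 j6 -0.87
sdT 0.021 sdFz 0.55
```

servo_tool(moves="0 0 0 0 0 0;0 0 0 0 0 0;0 0 0 0 0 0;0 0 -3 0 0 0;0 0 -4 0 0 -7;-2 0 -4 0 0 -7;-2 0 -4 0 0 -7;0 0 0 0 0 0", hand=4)

```text
clock: 29.3
eef_pos: [0.6644, -0.0106, 0.2857]
eef_rot: [0.006, 0.214, 0.977, 0.0]
wrist_force: [-0.5, 0.0, -0.6]
finger_gap: 0.0397
grasp_force: 0.0
```

servo_tool(moves="0 0 0 0 0 0;0 0 0 0 0 0")

```text
clock: 29.5
eef_pos: [0.6602, -0.0088, 0.2773]
eef_rot: [-0.002, 0.215, 0.977, -0.0]
wrist_force: [0.5, 0.0, -0.1]
finger_gap: 0.0402
grasp_force: 0.0
```

```bash
cat > look.py <<'E'
from av import *
from meas import wings
m=av(4); im,d=ctrl.get_image("wrist"); cv2.imwrite(sys.argv[1],im[:,:,::-1])
for o in wings(m,im,d,(.122,.145)):
    k=min(S,key=lambda k:np.hypot(*(S[k]-o[:2]))); print(k,(S[k]-o[:2]).round(4),[round(float(x),4) for x in o[:6]],o[6].round())
E
python3 look.py pics/w3.png; python3 go.py A .175 103.4 9
```

```text
t 29.65 pos [ 0.6602 -0.0088  0.2773] yaw 155.2 F [ 0.1  0.  -0.2] Tz -0.027 gap 0.04 grip 0.0 clampN -94.6 j6 -1.27
sdT 0.013 sdFz 0.19
A [-0.0001 -0.    ] [0.5394, 0.0392, 0.1358, 105.7369, 14.0961, 38.9188] [267.  34.]
B [-0.0002 -0.0007] [0.5139, -0.0485, 0.1352, 136.9515, 14.0919, 39.4201] [153.  55.]
C [ 0.0003 -0.0003] [0.6274, 0.0138, 0.1363, 142.334, 13.657, 39.494] [284. 152.]
D [ 0.0002 -0.0004] [0.6018, -0.0745, 0.1347, 98.0388, 13.5104, 38.9613] [179. 168.]
t 29.7 pos [ 0.6606 -0.0089  0.278 ] yaw 155.2 F [ 0.3 -0.2  0.1] Tz -0.084 gap 0.0401 grip 0.0 clampN -108.3 j6 -1.27
[0.53931907 0.03914141] 1.45 -0.08 1.14 0 0 5.76;1.43 -0.23 1.14 0 0 5.76;1.40 -0.37 1.14 0 0 5.76;1.36 -0.51 1.14 0 0 5.76;1.30 -0.64 1.14 0 0 5.76;1.23 -0.77 1.14 0 0 5.76;1.15 -0.89 1.14 0 0 5.76;1.05 -1.00 1.14 0 0 5.76;0.95 -1.10 1.14 0 0 5.76
```

The four wing angles after release match what I predicted, so the light pass is consistent. Now the second pass begins with A.

servo_tool(moves="1.45 -0.1 1.1 0 0 5.5;1.45 -0.2 1.1 0 0 5.5;1.4 -0.35 1.1 0 0 5.5;1.35 -0.5 1.1 0 0 5.5;1.3 -0.65 1.1 0 0 5.5;1.25 -0.75 1.1 0 0 5.5")

```text
clock: 30.3
eef_pos: [0.5789, 0.0227, 0.2123]
eef_rot: [-0.0, 0.485, 0.874, -0.0]
wrist_force: [-0.6, 0.2, 0.5]
finger_gap: 0.0399
grasp_force: 0.0
```

servo_tool(moves="1.15 -0.85 1.1 0 0 5.5;1.1 -1 1.1 0 0 5.5;1 -1.05 1.1 0 0 5.5;0 0 0 0 0 0;0 0 0 0 0 0")

```text
clock: 30.8
eef_pos: [0.5397, 0.0384, 0.1804]
eef_rot: [0.0, 0.603, 0.798, 0.0]
wrist_force: [0.5, 0.5, 0.3]
finger_gap: 0.04
grasp_force: 0.0
```

```bash
python3 pl.py A .1243 105.7 2 4
```

```text
t 30.95 pos [0.5401 0.0382 0.1807] yaw 105.8 F [0.2 0.5 0.5] Tz -0.032 gap 0.04 grip 0.0 clampN -95.0 j6 -0.35
sdT 0.046 sdFz 0.23
0.06 -0.03 2.82 0 0 0.05;0.06 -0.03 2.82 0 0 0.05
```

servo_tool(moves="0.05 -0.05 2.8 0 0 0;0.05 0 2.8 0 0 0;0 0 0 0 0 0;0 0 0 0 0 0")

```text
clock: 31.35
eef_pos: [0.5392, 0.039, 0.1247]
eef_rot: [0.0, 0.604, 0.797, -0.0]
wrist_force: [-0.0, 0.2, 0.6]
finger_gap: 0.0397
grasp_force: 0.0
```

servo_tool(moves="0 0 0 0 0 0;0 0 0 0 0 0;0 0 0 0 0 0;0 0 -0.05 0 0 0", hand=0.8)

```text
clock: 31.75
eef_pos: [0.5388, 0.0388, 0.126]
eef_rot: [0.001, 0.604, 0.797, 0.0]
wrist_force: [-2.0, -2.7, 1.2]
finger_gap: 0.0129
grasp_force: 77.9
```

servo_tool(moves="0 0 -0.06 0 0 4;0 0 0 0 0 4;0 0 0.02 0 0 4;0 0 0.02 0 0 4;0 0 0.02 0 0 4;0 0 0.02 0 0 4;0 0 0 0 0 0;0 0 0 0 0 0")

```text
clock: 32.55
eef_pos: [0.5383, 0.0387, 0.1253]
eef_rot: [0.0, 0.756, 0.655, -0.001]
wrist_force: [-4.7, -4.2, 4.0]
finger_gap: 0.0126
grasp_force: 78.9
```

```bash
python3 av.py 6
```

```text
t 32.8 pos [0.5383 0.0387 0.1253] yaw 81.9 F [-4.7 -3.3  4.5] Tz 0.492 gap 0.0129 grip 78.9 clampN 40.0 j6 0.07
sdT 0.032 sdFz 0.36
```

servo_tool(moves="0 0 0.01 0 0 4;0 0 0.01 0 0 4;0 0 0 0 0 0;0 0 0 0 0 0")

```text
clock: 33.2
eef_pos: [0.5381, 0.0387, 0.125]
eef_rot: [0.0, 0.799, 0.601, -0.001]
wrist_force: [-3.8, -3.5, 3.3]
finger_gap: 0.0127
grasp_force: 78.9
```

```bash
python3 av.py 8
```

```text
t 33.55 pos [0.5381 0.0387 0.125 ] yaw 73.9 F [-4.7 -3.1  3.9] Tz 0.533 gap 0.0128 grip 78.9 clampN 49.7 j6 0.21
sdT 0.021 sdFz 0.49
```

servo_tool(moves="0 0 0 0 0 5;0 0 0 0 0 0;0 0 0 0 0 0")

```text
clock: 33.85
eef_pos: [0.538, 0.0388, 0.1248]
eef_rot: [0.0, 0.825, 0.565, -0.001]
wrist_force: [-4.8, -3.5, 2.5]
finger_gap: 0.0127
grasp_force: 78.7
```

```bash
python3 av.py 8
```

```text
t 34.2 pos [0.538  0.0387 0.1247] yaw 68.9 F [-4.4 -3.3  2.8] Tz 0.577 gap 0.0127 grip 78.7 clampN 59.6 j6 0.3
sdT 0.023 sdFz 0.49
```

servo_tool(moves="0 0 0 0 0 0;0 0 0 0 0 0;0 0 0 0 0 0;0 0 -2.5 0 0 0;0 0 -2.5 0 0 0;0 0 0 0 0 0;0 0 0 0 0 0", hand=4)

```text
clock: 34.9
eef_pos: [0.5389, 0.0393, 0.1746]
eef_rot: [0.0, 0.826, 0.564, 0.001]
wrist_force: [-0.9, 0.5, -0.9]
finger_gap: 0.0404
grasp_force: 0.0
```

```bash
python3 pl.py D .175 98 6 3
```

```text
t 35.0 pos [0.5384 0.0393 0.1739] yaw 68.7 F [-0.3 -0.2 -0.7] Tz -0.021 gap 0.0401 grip 0.0 clampN -93.4 j6 0.3
sdT 0.021 sdFz 0.29
-1.39 1.68 -0.02 0 0 -4.88;-1.53 1.55 -0.02 0 0 -4.88;-1.65 1.42 -0.02 0 0 -4.88;-1.77 1.27 -0.02 0 0 -4.88;-1.87 1.12 -0.02 0 0 -4.88;-1.96 0.96 -0.02 0 0 -4.88
```

servo_tool(moves="-1.4 1.7 0 0 0 -4.88;-1.55 1.55 0 0 0 -4.88;-1.65 1.4 0 0 0 -4.88;-1.75 1.25 0 0 0 -4.88;-1.85 1.1 0 0 0 -4.88;-1.95 0.95 0 0 0 -4.88;0 0 0 0 0 0;0 0 0 0 0 0")

```text
clock: 35.8
eef_pos: [0.601, -0.0747, 0.173]
eef_rot: [-0.001, 0.657, 0.754, -0.0]
wrist_force: [0.6, 1.9, 0.8]
finger_gap: 0.0397
grasp_force: 0.0
```

```bash
python3 pl.py D .1232 98 2 4
```

```text
t 35.95 pos [ 0.601  -0.0742  0.1735] yaw 97.9 F [-0.1  0.4  0. ] Tz 0.01 gap 0.0399 grip 0.0 clampN -85.0 j6 -0.39
sdT 0.02 sdFz 0.47
-0.04 0.05 2.51 0 0 -0.05;-0.04 0.05 2.51 0 0 -0.05
```

servo_tool(moves="-0.05 0.05 2.5 0 0 0;-0.05 0.05 2.5 0 0 0;0 0 0 0 0 0;0 0 0 0 0 0")

```text
clock: 36.35
eef_pos: [0.6026, -0.0751, 0.1246]
eef_rot: [-0.0, 0.656, 0.755, -0.0]
wrist_force: [0.5, -0.0, 0.6]
finger_gap: 0.0399
grasp_force: 0.0
```

servo_tool(moves="0 0 0 0 0 0;0 0 0 0 0 0;0 0 0 0 0 0;0 0 -0.05 0 0 0", hand=0.8)

```text
clock: 36.75
eef_pos: [0.6017, -0.076, 0.1263]
eef_rot: [-0.0, 0.656, 0.755, -0.001]
wrist_force: [-4.4, -1.0, 2.9]
finger_gap: 0.0126
grasp_force: 77.9
```

servo_tool(moves="0 0 -0.06 0 0 4;0 0 0 0 0 4;0 0 0.02 0 0 4;0 0 0.02 0 0 4;0 0 0.02 0 0 4;0 0 0.02 0 0 4;0 0 0 0 0 0;0 0 0 0 0 0")

```text
clock: 37.55
eef_pos: [0.6009, -0.076, 0.1255]
eef_rot: [-0.001, 0.798, 0.602, -0.002]
wrist_force: [-7.8, -0.6, 3.8]
finger_gap: 0.0128
grasp_force: 78.7
```

```bash
python3 av.py 6
```

```text
t 37.8 pos [ 0.6009 -0.076   0.1255] yaw 74.0 F [-8.2 -1.   4.3] Tz 0.545 gap 0.0126 grip 78.7 clampN 53.0 j6 0.03
sdT 0.022 sdFz 0.66
```

Another 4° brings D to the same level as A, then I release it and go to B.

servo_tool(moves="0 0 0 0 0 4;0 0 0 0 0 0;0 0 0 0 0 0")

```text
clock: 38.1
eef_pos: [0.6008, -0.076, 0.1254]
eef_rot: [-0.001, 0.819, 0.574, -0.002]
wrist_force: [-8.0, -0.9, 3.5]
finger_gap: 0.0126
grasp_force: 78.6
```

```bash
python3 av.py 8
```

```text
t 38.45 pos [ 0.6008 -0.076   0.1254] yaw 70.1 F [-8.5 -1.1  3.2] Tz 0.526 gap 0.0127 grip 78.6 clampN 47.1 j6 0.1
sdT 0.021 sdFz 0.23
```

servo_tool(moves="0 0 0 0 0 0;0 0 0 0 0 0;0 0 0 0 0 0;0 0 -2.5 0 0 0;0 0 -2.5 0 0 0;0 0 0 0 0 0;0 0 0 0 0 0", hand=4)

```text
clock: 39.15
eef_pos: [0.6031, -0.0757, 0.1751]
eef_rot: [0.001, 0.819, 0.573, 0.001]
wrist_force: [-0.5, 0.7, -0.5]
finger_gap: 0.04
grasp_force: 0.0
```

```bash
python3 pl.py B .175 137 8 3
```

```text
t 39.25 pos [ 0.6026 -0.0756  0.1743] yaw 70.0 F [-0.2  0.5 -0.3] Tz -0.019 gap 0.0401 grip 0.0 clampN -92.6 j6 0.1
sdT 0.024 sdFz 0.17
-0.07 -1.16 -0.01 0 0 -8.38;0.10 -1.16 -0.01 0 0 -8.38;0.27 -1.13 -0.01 0 0 -8.38;0.43 -1.08 -0.01 0 0 -8.38;0.58 -1.00 -0.01 0 0 -8.38;0.72 -0.91 -0.01 0 0 -8.38;0.84 -0.79 -0.01 0 0 -8.38;0.95 -0.66 -0.01 0 0 -8.38
```

servo_tool(moves="-0.05 -1.15 0 0 0 -8.38;0.1 -1.15 0 0 0 -8.38;0.25 -1.15 0 0 0 -8.38;0.45 -1.1 0 0 0 -8.38;0.6 -1 0 0 0 -8.38;0.7 -0.9 0 0 0 -8.38;0.85 -0.8 0 0 0 -8.38;0.95 -0.65 0 0 0 -8.38")

```text
clock: 40.05
eef_pos: [0.5127, -0.0487, 0.1735]
eef_rot: [-0.001, 0.364, 0.932, -0.0]
wrist_force: [-0.6, -0.4, -0.6]
finger_gap: 0.0403
grasp_force: 0.0
```

servo_tool(moves="0 0 0 0 0 0;0 0 0 0 0 0")

```text
clock: 40.25
eef_pos: [0.5138, -0.049, 0.1742]
eef_rot: [-0.0, 0.368, 0.93, -0.0]
wrist_force: [0.3, 0.0, 0.8]
finger_gap: 0.04
grasp_force: 0.0
```

```bash
python3 pl.py B .1242 137 2 3
```

```text
t 40.35 pos [ 0.514  -0.0491  0.1742] yaw 136.8 F [ 0.2 -0.1  0.2] Tz -0.032 gap 0.0399 grip 0.0 clampN -95.4 j6 -1.06
sdT 0.009 sdFz 0.62
0.01 -0.02 2.50 0 0 -0.09;0.01 -0.02 2.50 0 0 -0.09
```

servo_tool(moves="0 0 2.5 0 0 0;0 0 2.5 0 0 0;0 0 0 0 0 0;0 0 0 0 0 0")

```text
clock: 40.75
eef_pos: [0.514, -0.0491, 0.1246]
eef_rot: [-0.0, 0.367, 0.93, -0.0]
wrist_force: [0.4, -0.1, 0.6]
finger_gap: 0.0401
grasp_force: 0.0
```

servo_tool(moves="0 0 0 0 0 0;0 0 0 0 0 0;0 0 0 0 0 0;0 0 -0.05 0 0 0", hand=0.8)

```text
clock: 41.15
eef_pos: [0.5142, -0.0494, 0.1261]
eef_rot: [0.001, 0.366, 0.93, -0.0]
wrist_force: [-0.2, -2.6, 1.7]
finger_gap: 0.0124
grasp_force: 77.8
```

servo_tool(moves="0 0 -0.05 0 0 4;0 0 0 0 0 4;0 0 0.02 0 0 4;0 0 0.02 0 0 4;0 0 0.02 0 0 5;0 0 0.02 0 0 5;0 0 0 0 0 0;0 0 0 0 0 0")

```text
clock: 41.95
eef_pos: [0.5136, -0.0499, 0.1252]
eef_rot: [0.001, 0.566, 0.825, -0.001]
wrist_force: [-2.9, -4.9, 1.7]
finger_gap: 0.0127
grasp_force: 78.5
```

```bash
python3 av.py 8
```

```text
t 42.3 pos [ 0.5136 -0.0499  0.1252] yaw 111.1 F [-2.4 -4.8  1.7] Tz 0.477 gap 0.0129 grip 78.5 clampN 33.4 j6 -0.61
sdT 0.019 sdFz 0.36
```

servo_tool(moves="0 0 0.02 0 0 5;0 0 0.02 0 0 5;0 0 0 0 0 0;0 0 0 0 0 0")

```text
clock: 42.7
eef_pos: [0.5133, -0.05, 0.1247]
eef_rot: [0.0, 0.635, 0.772, -0.001]
wrist_force: [-2.7, -4.7, 1.8]
finger_gap: 0.0132
grasp_force: 78.6
```

```bash
python3 av.py 8
```

```text
t 43.05 pos [ 0.5133 -0.05    0.1247] yaw 101.1 F [-3.3 -5.3  2.1] Tz 0.535 gap 0.0128 grip 78.6 clampN 48.2 j6 -0.44
sdT 0.026 sdFz 0.26
```

servo_tool(moves="0 0 0 0 0 4.5;0 0 0 0 0 0;0 0 0 0 0 0")

```text
clock: 43.35
eef_pos: [0.5131, -0.05, 0.1245]
eef_rot: [0.0, 0.665, 0.747, -0.001]
wrist_force: [-3.1, -6.3, 0.6]
finger_gap: 0.0127
grasp_force: 78.4
```

```bash
python3 av.py 8
```

```text
t 43.7 pos [ 0.5131 -0.05    0.1245] yaw 96.6 F [-3.1 -6.   1.1] Tz 0.587 gap 0.0127 grip 78.4 clampN 60.2 j6 -0.36
sdT 0.019 sdFz 0.32
```

servo_tool(moves="0 0 0 0 0 0;0 0 0 0 0 0;0 0 0 0 0 0;0 0 -2.5 0 0 0;0 0 -2.5 0 0 0;0 0 0 0 0 0;0 0 0 0 0 0", hand=4)

```text
clock: 44.4
eef_pos: [0.5139, -0.0488, 0.1746]
eef_rot: [0.0, 0.666, 0.746, 0.0]
wrist_force: [-0.5, -0.6, -0.4]
finger_gap: 0.0397
grasp_force: 0.0
```

```bash
python3 pl.py C .175 142.3 6 3
```

```text
Traceback (most recent call last):
  File "pl.py", line 2, in <module>
    m=av(int(sys.argv[5])); print(plan(m,[*S[sys.argv[1]],float(sys.argv[2])],float(sys.argv[3]),int(sys.argv[4])))
  File "av.py", line 4, in av
    for i in range(n): L.append(ctrl.state()); ctrl.get_image("side") if i<n-1 else 0
                                               ~~~~~~~~~~~~~~^^^^^^^^
ValueError: 200 camera calls are used up
```

The camera budget is spent, so I'll average torque readings over zero rows instead.

```bash
python3 go.py C .175 142.3 6
```

```text
t 44.4 pos [ 0.5139 -0.0488  0.1746] yaw 96.5 F [-0.5 -0.6 -0.4] Tz -0.021 gap 0.0397 grip 0.0 clampN -93.2 j6 -0.36
[0.62767891 0.01351843] 0.82 2.00 -0.01 0 0 -7.63;0.54 2.09 -0.01 0 0 -7.63;0.26 2.15 -0.01 0 0 -7.63;-0.03 2.16 -0.01 0 0 -7.63;-0.31 2.14 -0.01 0 0 -7.63;-0.59 2.08 -0.01 0 0 -7.63
```

servo_tool(moves="0.8 2 0 0 0 -7.63;0.55 2.1 0 0 0 -7.63;0.25 2.15 0 0 0 -7.63;-0.05 2.15 0 0 0 -7.63;-0.3 2.15 0 0 0 -7.63;-0.6 2.1 0 0 0 -7.63;0 0 0 0 0 0;0 0 0 0 0 0")

```text
clock: 45.2
eef_pos: [0.627, 0.0134, 0.1727]
eef_rot: [-0.001, 0.324, 0.946, -0.0]
wrist_force: [0.3, 0.3, -0.3]
finger_gap: 0.0401
grasp_force: 0.0
```

servo_tool(moves="0 0 0 0 0 0")

```text
clock: 45.3
eef_pos: [0.6268, 0.0129, 0.1736]
eef_rot: [-0.001, 0.324, 0.946, -0.0]
wrist_force: [0.1, 0.4, -0.3]
finger_gap: 0.0401
grasp_force: 0.0
```

```bash
python3 go.py C .125 142.3 2
```

```text
t 45.3 pos [0.6268 0.0129 0.1736] yaw 142.2 F [ 0.1  0.4 -0.3] Tz 0.009 gap 0.0401 grip 0.0 clampN -85.5 j6 -1.01
[0.62767891 0.01351843] -0.01 0.05 2.43 0 0 -0.06;-0.01 0.05 2.43 0 0 -0.06
```

servo_tool(moves="0 0.05 2.4 0 0 0;0 0 2.4 0 0 0;0 0 0 0 0 0;0 0 0 0 0 0")

```text
clock: 45.7
eef_pos: [0.6278, 0.0132, 0.1267]
eef_rot: [-0.0, 0.324, 0.946, -0.0]
wrist_force: [0.0, 0.7, 0.8]
finger_gap: 0.04
grasp_force: 0.0
```

servo_tool(moves="0 0 0 0 0 0;0 0 0 0 0 0;0 0 0 0 0 0;0 0 -0.05 0 0 0", hand=0.8)

```text
clock: 46.1
eef_pos: [0.6286, 0.0132, 0.1282]
eef_rot: [0.001, 0.323, 0.946, -0.0]
wrist_force: [0.2, -2.0, 2.8]
finger_gap: 0.0125
grasp_force: 77.9
```

servo_tool(moves="0 0 -0.05 0 0 4;0 0 0 0 0 4;0 0 0.02 0 0 4;0 0 0.02 0 0 4;0 0 0.02 0 0 5;0 0 0.02 0 0 5;0 0 0 0 0 0;0 0 0 0 0 0")

```text
clock: 46.9
eef_pos: [0.6279, 0.0126, 0.1273]
eef_rot: [0.0, 0.527, 0.85, -0.001]
wrist_force: [-2.8, -4.6, 4.0]
finger_gap: 0.013
grasp_force: 78.4
```

```bash
python3 go.py
```

```text
t 46.9 pos [0.6279 0.0126 0.1273] yaw 116.3 F [-2.8 -4.6  4. ] Tz 0.498 gap 0.013 grip 78.4 clampN 41.1 j6 -0.56
```

servo_tool(moves="0 0 0 0 0 0")

```text
clock: 47.0
eef_pos: [0.6279, 0.0125, 0.1273]
eef_rot: [0.0, 0.527, 0.85, -0.001]
wrist_force: [-3.0, -4.7, 4.5]
finger_gap: 0.0125
grasp_force: 78.4
```

```bash
python3 go.py
```

```text
t 47.0 pos [0.6279 0.0125 0.1273] yaw 116.3 F [-3.  -4.7  4.5] Tz 0.468 gap 0.0125 grip 78.4 clampN 34.0 j6 -0.56
```

servo_tool(moves="0 0 0 0 0 0")

```text
clock: 47.1
eef_pos: [0.6279, 0.0126, 0.1273]
eef_rot: [0.0, 0.527, 0.85, -0.001]
wrist_force: [-3.0, -4.5, 3.5]
finger_gap: 0.0128
grasp_force: 78.4
```

```bash
python3 go.py
```

```text
t 47.1 pos [0.6279 0.0126 0.1273] yaw 116.3 F [-3.  -4.5  3.5] Tz 0.475 gap 0.0128 grip 78.4 clampN 34.7 j6 -0.56
```

servo_tool(moves="0 0 0 0 0 0")

```text
clock: 47.2
eef_pos: [0.6279, 0.0126, 0.1273]
eef_rot: [0.0, 0.527, 0.85, -0.001]
wrist_force: [-2.8, -5.5, 4.5]
finger_gap: 0.0126
grasp_force: 78.4
```

```bash
python3 go.py
```

```text
t 47.2 pos [0.6279 0.0126 0.1273] yaw 116.3 F [-2.8 -5.5  4.5] Tz 0.473 gap 0.0126 grip 78.4 clampN 35.2 j6 -0.56
```

servo_tool(moves="0 0 0.02 0 0 4;0 0 0.01 0 0 4;0 0 0 0 0 4;0 0 0 0 0 0;0 0 0 0 0 0")

```text
clock: 47.7
eef_pos: [0.6275, 0.0124, 0.1267]
eef_rot: [0.0, 0.613, 0.79, -0.001]
wrist_force: [-4.5, -5.1, 3.5]
finger_gap: 0.0126
grasp_force: 78.4
```

```bash
python3 go.py
```

```text
t 47.7 pos [0.6275 0.0124 0.1267] yaw 104.4 F [-4.5 -5.1  3.5] Tz 0.567 gap 0.0126 grip 78.4 clampN 57.9 j6 -0.35
```

servo_tool(moves="0 0 0 0 0 0")

```text
clock: 47.8
eef_pos: [0.6275, 0.0124, 0.1267]
eef_rot: [0.0, 0.613, 0.79, -0.001]
wrist_force: [-3.8, -5.7, 3.6]
finger_gap: 0.0128
grasp_force: 78.4
```

```bash
python3 go.py
```

```text
t 47.8 pos [0.6275 0.0124 0.1267] yaw 104.4 F [-3.8 -5.7  3.6] Tz 0.578 gap 0.0128 grip 78.4 clampN 60.5 j6 -0.35
```

servo_tool(moves="0 0 0 0 0 0")

```text
clock: 47.9
eef_pos: [0.6275, 0.0124, 0.1267]
eef_rot: [0.0, 0.613, 0.79, -0.001]
wrist_force: [-3.2, -5.9, 3.2]
finger_gap: 0.0127
grasp_force: 78.4
```

```bash
python3 go.py
```

```text
t 47.9 pos [0.6275 0.0124 0.1267] yaw 104.4 F [-3.2 -5.9  3.2] Tz 0.536 gap 0.0127 grip 78.4 clampN 49.6 j6 -0.35
```

servo_tool(moves="0 0 0 0 0 0")

```text
clock: 48.0
eef_pos: [0.6275, 0.0124, 0.1267]
eef_rot: [0.0, 0.613, 0.79, -0.001]
wrist_force: [-4.9, -6.0, 3.5]
finger_gap: 0.0128
grasp_force: 78.4
```

```bash
python3 go.py
```

```text
t 48.0 pos [0.6275 0.0124 0.1267] yaw 104.4 F [-4.9 -6.   3.5] Tz 0.571 gap 0.0128 grip 78.4 clampN 58.7 j6 -0.35
```

C now reads about 57. D had the lowest reading in pass 2 and has since lost a little clamping force, so I'll top it up.

servo_tool(moves="0 0 0 0 0 0;0 0 0 0 0 0;0 0 0 0 0 0;0 0 -2.5 0 0 0;0 0 -2.5 0 0 0;0 0 0 0 0 0;0 0 0 0 0 0", hand=4)

```text
clock: 48.7
eef_pos: [0.6283, 0.0138, 0.1766]
eef_rot: [0.0, 0.614, 0.79, 0.0]
wrist_force: [-1.4, 1.0, -0.7]
finger_gap: 0.0397
grasp_force: 0.0
```

```bash
python3 go.py D .175 81.4 5
```

```text
t 48.7 pos [0.6283 0.0138 0.1766] yaw 104.3 F [-1.4  1.  -0.7] Tz 0.06 gap 0.0397 grip 0.0 clampN -73.2 j6 -0.35
[ 0.60205593 -0.07484141] -1.59 -0.95 0.03 0 0 4.58;-1.66 -0.82 0.03 0 0 4.58;-1.72 -0.68 0.03 0 0 4.58;-1.77 -0.54 0.03 0 0 4.58;-1.80 -0.40 0.03 0 0 4.58
```

servo_tool(moves="-1.6 -0.95 0.05 0 0 4.58;-1.65 -0.8 0.05 0 0 4.58;-1.7 -0.7 0 0 0 4.58;-1.75 -0.55 0 0 0 4.58;-1.8 -0.4 0 0 0 4.58;0 0 0 0 0 0;0 0 0 0 0 0;0 0 0 0 0 0")

```text
clock: 49.5
eef_pos: [0.6017, -0.0738, 0.1747]
eef_rot: [-0.0, 0.758, 0.653, -0.0]
wrist_force: [-1.1, 0.9, 0.4]
finger_gap: 0.0401
grasp_force: 0.0
```

```bash
python3 go.py D .1235 81.4 2
```

```text
t 49.5 pos [ 0.6017 -0.0738  0.1747] yaw 81.5 F [-1.1  0.9  0.4] Tz 0.03 gap 0.0401 grip 0.0 clampN -79.6 j6 -0.1
[ 0.60205593 -0.07484141] -0.05 0.03 2.56 0 0 0.05;-0.05 0.03 2.56 0 0 0.05
```

servo_tool(moves="-0.05 0 2.55 0 0 0;-0.05 0 2.55 0 0 0;0 0 0 0 0 0;0 0 0 0 0 0")

```text
clock: 49.9
eef_pos: [0.6017, -0.075, 0.1244]
eef_rot: [-0.0, 0.758, 0.653, -0.0]
wrist_force: [0.1, -0.8, 0.6]
finger_gap: 0.0404
grasp_force: 0.0
```

servo_tool(moves="0 0 0 0 0 0;0 0 0 0 0 0;0 0 0 0 0 0;0 0 -0.05 0 0 0", hand=0.8)

```text
clock: 50.3
eef_pos: [0.6011, -0.0754, 0.1261]
eef_rot: [-0.0, 0.758, 0.652, -0.0]
wrist_force: [-4.0, 1.6, 1.3]
finger_gap: 0.0129
grasp_force: 77.9
```

servo_tool(moves="0 0 -0.04 0 0 4;0 0 0 0 0 4;0 0 0 0 0 4;0 0 0 0 0 0;0 0 0 0 0 0")

```text
clock: 50.8
eef_pos: [0.6008, -0.0754, 0.1261]
eef_rot: [-0.0, 0.822, 0.57, -0.001]
wrist_force: [-5.6, 0.1, 2.7]
finger_gap: 0.013
grasp_force: 78.3
```

```bash
python3 go.py
```

```text
t 50.8 pos [ 0.6008 -0.0754  0.1261] yaw 69.5 F [-5.6  0.1  2.7] Tz 0.575 gap 0.013 grip 78.3 clampN 58.9 j6 0.11
```

servo_tool(moves="0 0 0 0 0 0")

```text
clock: 50.9
eef_pos: [0.6008, -0.0754, 0.1261]
eef_rot: [-0.0, 0.822, 0.57, -0.001]
wrist_force: [-5.2, 1.0, 4.0]
finger_gap: 0.0128
grasp_force: 78.3
```

```bash
python3 go.py
```

```text
t 50.9 pos [ 0.6008 -0.0754  0.1261] yaw 69.5 F [-5.2  1.   4. ] Tz 0.553 gap 0.0128 grip 78.3 clampN 54.7 j6 0.11
```

servo_tool(moves="0 0 0 0 0 0")

```text
clock: 51.0
eef_pos: [0.6008, -0.0754, 0.1261]
eef_rot: [-0.0, 0.822, 0.57, -0.001]
wrist_force: [-5.5, -0.1, 3.5]
finger_gap: 0.0128
grasp_force: 78.3
```

```bash
python3 go.py
```

```text
t 51.0 pos [ 0.6008 -0.0754  0.1261] yaw 69.5 F [-5.5 -0.1  3.5] Tz 0.515 gap 0.0128 grip 78.3 clampN 44.7 j6 0.11
```

servo_tool(moves="0 0 0 0 0 0")

```text
clock: 51.1
eef_pos: [0.6008, -0.0754, 0.1261]
eef_rot: [-0.0, 0.822, 0.57, -0.001]
wrist_force: [-4.7, 0.3, 3.1]
finger_gap: 0.0127
grasp_force: 78.3
```

```bash
python3 go.py
```

```text
t 51.1 pos [ 0.6008 -0.0754  0.1261] yaw 69.5 F [-4.7  0.3  3.1] Tz 0.523 gap 0.0127 grip 78.3 clampN 46.4 j6 0.11
```

D reads about 51, so 4° more. Then I release and lift clear.

servo_tool(moves="0 0 0 0 0 4;0 0 0 0 0 0;0 0 0 0 0 0")

```text
clock: 51.4
eef_pos: [0.6007, -0.0754, 0.1259]
eef_rot: [-0.0, 0.841, 0.541, -0.001]
wrist_force: [-4.9, 0.7, 2.9]
finger_gap: 0.0127
grasp_force: 78.2
```

```bash
python3 go.py
```

```text
t 51.4 pos [ 0.6007 -0.0754  0.1259] yaw 65.5 F [-4.9  0.7  2.9] Tz 0.541 gap 0.0127 grip 78.2 clampN 50.6 j6 0.18
```

servo_tool(moves="0 0 0 0 0 0;0 0 0 0 0 0;0 0 0 0 0 0;0 0 -2.5 0 0 0;0 0 -2.5 0 0 0;0 0 -3 0 0 0;0 0 0 0 0 0;0 0 0 0 0 0", hand=4)

```text
clock: 52.2
eef_pos: [0.6019, -0.0757, 0.2058]
eef_rot: [0.001, 0.842, 0.54, 0.001]
wrist_force: [0.5, 0.0, -0.9]
finger_gap: 0.0405
grasp_force: 0.0
```

```bash
python3 -c "
from go import *
rep(ctrl.state()); print(ctrl.sign_off())"
```

```text
t 52.2 pos [ 0.6019 -0.0757  0.2058] yaw 65.4 F [ 0.5  0.  -0.9] Tz 0.008 gap 0.0405 grip 0.0 clampN -86.3 j6 0.18
the job is handed in; nothing more can be done
None
```

I tightened all four screws in crisscross order over two passes, topped up the last-but-weakest one, and handed the job in at 52 s; wrist-torque readings put each clamp at roughly 50–70 N (noisy, so estimates), and sign-off returned no verdict.

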